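Clamp the board and hold the index pin clear

ROBOT

A 7-joint arm with a two-finger parallel gripper is mounted at the origin on the work surface. World frame = base frame: x ahead of the robot, y to its left, z up, the work surface at z = 0. Lengths are in m, angles in rad, forces in N, time in s.
With the tool pointing down it reaches from about 0.4 to 0.85 m from the base axis. Payload 4.4 kg.
Tool frame: the origin (TCP) lies at the very end of the fingers, on their centre line; the grasp point (between the pads) lies 19 mm behind it; x points along the fingers, z is the direction in which the jaws open and shut, and the axes are right-handed (so a half turn about x gives the same grasp; the last joint's range is limited). The gripper opens to 94 mm and grips with 3 to 60 N. Pads are 16 mm wide; open, the fingers measure 119 mm over their backs; the gripper's body (75 mm by 177 mm) begins 78 mm behind the grasp point.
Start: joints at [-1.238, 0.628, 0.038, 1.517, -0.027, 0.996, -0.02], TCP at [0.252, 0.599, 0.205] pointing down, gripper open.
Joint ranges: [-3.06, 3.06], [-0.37, 2.12], [-1.25, 1.32], [0.18, 2.47], [-1.1, 4.24], [0.23, 1.98], [-2.94, 2.94]. Speed limits (rad/s): [2.57, 2.57, 3.14, 3.14, 3.14, 3.14, 3.14].

INTERFACE

Orientations are given as a 3x3 rotation matrix whose columns are the frame's x, y, z axes.
In Python, from plant import get_obs, camera, finish_job gives the robot as it stands.
- The arm moves only by the shell command python3 -m creep 'ROWS' [FORCE]. ROWS is JSON, a list of rows, each a list of 7 numbers: the finger opening in m, from 0 to 0.094, then the shift along the world's x, y, z in m, then the turn, a rotation vector about the world's x, y, z in rad. In form: [[grip, dx, dy, dz, wx, wy, wz], ...]. A call has 1 to 20 rows; each row is the pose to reach, as a shift and turn from the pose commanded when the call began; what a row does not reach only later rows make up. A row lasts 1/12 s, in which the tool goes at most 41.7 mm and 7.16 degrees, less where a joint would pass 70% of its speed; a pose out of reach is approached as far as the arm can. A call with a gripper value outside its range is refused whole. The fingers move at their own pace and stop on an object; FORCE is the grip in N (left out, the last holds). Time passes only in rows, so rows that repeat a pose let the fingers close. It gives the time, the measured TCP pose, the force and the opening at its end, in the units of the state.
- get_obs(): the state, without advancing time (a new reading comes with each control period).
- camera(name): name is "scene" or "top"; returns a dict with "pixels" (384x512x3 uint8, red, green, blue), "depth" (384x512 float32, m along the optical axis (not along the pixel's ray), 0 where there is no reading), "intrinsics" (3x3 intrinsics, pixels), "dist_coeffs" ([k1, k2, p1, p2, k3] as OpenCV has them; the pictures are not rectified), "world_to_cam" (4x4, takes a point from world to camera coordinates). Camera axes: x right, y down, z forward; pixel columns grow to the right and rows downward; lengths in m; the calibration is good to about 2 mm. A picture is of the moment at which its call begins.
- finish_job(): hands the job in, once; it reports no verdict.
The state is a dict: "clock": time; "joints": joint angles; "qd": joint speeds; "joint_torque": joint torques, N m; "tool_pos": TCP position; "ee_rot": TCP orientation; "wrist_force": force on the tool from outside, world axes, zero at the start; "wrist_torque": the same for the moment, N m; "width": finger opening in m.
Only numpy, scipy, OpenCV 4.12 (cv2) and the standard library are available. Lean on these libraries where they do the work, as an engineer would, in place of code of your own. Each camera call takes 0.05 s, during which the arm holds its last target. There are 200 camera calls.

TASK

I am about to swing the circuit board round on its turntable. Two of the four yellow hold-down caps are still standing up: press them fully home so that all four are down, and only then pull the red plunger knob up to its stop, so its index pin is clear of the hole in the disc, and finish while still holding it there with the gripper. Leave the spool, bottle, pot and bin alone.

Things in the scene. Friction and masses are not known exactly. Their poses are not given: they have to be found in the camera images.
- holder: Turntable board holder, bolted down. Origin: underside of its base, on the disc's axis; z up. Grey base 275 x 200 x 12 mm (x -160 to +116); round aluminium disc, radius 115, top face 40 above the bench. The index plunger stands on the vertical line x = -100, y = 0; four hold-down posts stand on the disc at x = +-58, y = +-48.
- board_top (a point): Middle of the top face of the green circuit board, 104 x 84 mm (along the holder's x, y), fixed on the disc, 48 above the bench; the parts on it are up to 7 taller. Axes as the holder's.
- bracket_top (a point): Middle of the top face of the blue bracket that carries the plunger: 55 x 28 mm along the holder's x, y, 68 above the bench. The plunger's steel barrel (radius 9) rises out of it and ends 80 above the bench, under the red knob. Axes as the holder's.
- plunger (a joint): Index plunger, m: 0 = pin sprung down, 10 mm deep in its seat hole in the disc; 0.015 = pulled straight up to its stop, pin tip 5 mm above the disc. A spring pulls it back down: about 5 N at 0, 10 N at the stop; it snaps back if let go.
- knob_center (a point): Centre, half-way up, of the red plunger knob: upright plain cylinder, 25 mm diameter, 30 tall. 99 mm above the bench while the pin is seated; rises with the plunger.
- cap0 (a joint): Press cap on a hold-down post, m: 0 = fully up, 0.012 = pressed down to its stop (flange on the board's corner). Stiff: takes about 4 N to slide, and it stays where it is left; the stop is hard.
- cap0_top (a point): Centre of the top of yellow press cap 0: upright, 21 mm diameter, 18 tall with a 28 mm flange 4 thick at its foot. Top is 78 mm above the bench when up (a red band on the post shows beneath), 66 when down. Two of the four start up and two down; which corner cap 0 has varies.
- cap1 (a joint): Press cap on a hold-down post, m: 0 = fully up, 0.012 = pressed down to its stop (flange on the board's corner). Stiff: takes about 4 N to slide, and it stays where it is left; the stop is hard.
- cap1_top (a point): Centre of the top of yellow press cap 1: upright, 21 mm diameter, 18 tall with a 28 mm flange 4 thick at its foot. Top is 78 mm above the bench when up (a red band on the post shows beneath), 66 when down. Two of the four start up and two down; which corner cap 1 has varies.
- cap2 (a joint): Press cap on a hold-down post, m: 0 = fully up, 0.012 = pressed down to its stop (flange on the board's corner). Stiff: takes about 4 N to slide, and it stays where it is left; the stop is hard.
- cap2_top (a point): Centre of the top of yellow press cap 2: upright, 21 mm diameter, 18 tall with a 28 mm flange 4 thick at its foot. Top is 78 mm above the bench when up (a red band on the post shows beneath), 66 when down. Two of the four start up and two down; which corner cap 2 has varies.
- cap3 (a joint): Press cap on a hold-down post, m: 0 = fully up, 0.012 = pressed down to its stop (flange on the board's corner). Stiff: takes about 4 N to slide, and it stays where it is left; the stop is hard.
- cap3_top (a point): Centre of the top of yellow press cap 3: upright, 21 mm diameter, 18 tall with a 28 mm flange 4 thick at its foot. Top is 78 mm above the bench when up (a red band on the post shows beneath), 66 when down. Two of the four start up and two down; which corner cap 3 has varies.
- spool: Bystander: upright spool of solder, 56 mm diameter, 38 tall; origin at the centre of its underside.
- flux: Bystander: amber bottle with blue cap, 40 mm diameter, 85 tall; origin at the centre of its underside.
- pot: Bystander: white pot with orange lid, 52 mm diameter, 48 tall; origin at the centre of its underside.
- bin: Bystander: open red bin, 150 x 100 x 60 mm; origin at the centre of its underside.

How it is judged:
On the way, in this order (a step that is already met when the one before it is completed fails the run):
1. all four caps are pressed home (value of joint each of cap0, cap1, cap2, cap3 above 0.01 m), for 0.2 s.
2. the plunger is pulled back and held by the fingers (value of joint plunger above 0.012 m and contact force between the fingers and plunger above 2 N), for 0.3 s.
At the end, for the whole second after the job is handed in: The fingers hold the red knob (over 2 N of contact) with the plunger raised more than 12 of its 15 mm and still (under 10 mm/s), and all four caps are pressed down more than 10 of their 12 mm; this lasts through the last second (all of step 1 and all of step 2 and velocity of joint plunger between -0.01 and 0.01 m/s); the arm keeps its last pose, push and grip.
It fails at once if the plunger is lifted before all four caps are down (value of joint plunger above 0.004 m and not (value of joint each of cap0, cap1, cap2, cap3 above 0.01 m)).
It fails at once if the spool is pushed along or tipped (distance of spool from where it was at the start of the episode above 0.02 m or angle between spool's own z axis and vertical above 0.3 rad).
It fails at once if the flux bottle is pushed along or tipped (distance of flux from where it was at the start of the episode above 0.02 m or angle between flux's own z axis and vertical above 0.3 rad).
It fails at once if the pot is pushed along or tipped (distance of pot from where it was at the start of the episode above 0.02 m or angle between pot's own z axis and vertical above 0.3 rad).
It fails at once if the red bin is pushed along or tipped (distance of bin from where it was at the start of the episode above 0.02 m or angle between bin's own z axis and vertical above 0.3 rad).
It also fails if it takes over 45 s, if anything falls off the work surface, if the arm or the gripper's body presses on something with over 40 N, if the wrist force passes 120 N, or if a joint passes its speed limit or range.

## Working session

There is one attempt and no reset: what is moved stays moved. The work goes in short steps, Python scripts to look and compute and a shell command to move; the robot and the scene stay as the last step left them, time stands still between calls to the robot, and variables do not carry over. Pictures are saved under pics/ and viewed, about 8 in all and at most 12, crops included, and the job is handed in when it is done.

```bash
mkdir -p pics
cat > h.py <<'E'
import numpy as np, cv2
from plant import get_obs, camera
def snap(n,f):
    c=camera(n); cv2.imwrite('pics/'+f,c['pixels'][...,::-1]); np.savez('pics/'+f+'.npz',**c); return c
def world(c,uv,z=None):
    uv=np.array(uv,float).reshape(-1,1,2)
    n=cv2.undistortPoints(uv,c['intrinsics'],c['dist_coeffs'])[:,0]
    T=c['world_to_cam'];R=T[:3,:3];o=-R.T@T[:3,3]
    d=np.c_[n,np.ones(len(n))]@R
    if z is not None: return o+d*((z-o[2])/d[:,2])[:,None]
    D=np.array([c['depth'][int(round(v)),int(round(u))] for u,v in uv[:,0]])
    return o+d*D[:,None]
E
python3 - <<'E'
from h import *
a=snap('top','t0.png');b=snap('scene','s0.png')
cv2.imwrite('pics/both0.png',cv2.resize(np.hstack([a['pixels'],b['pixels']])[...,::-1],(800,300)))
o=get_obs();print(o['clock'],o['tool_pos'],o['ee_rot'])
E
```

```text
0.1 [0.25215556 0.59849272 0.20467747] [[-5.88944994e-04 -9.21547213e-01  3.88265872e-01]
 [-1.49304752e-03  3.88266317e-01  9.21546004e-01]
 [-9.99998712e-01 -3.69594897e-05 -1.60458128e-03]]
```

View pics/t0.png

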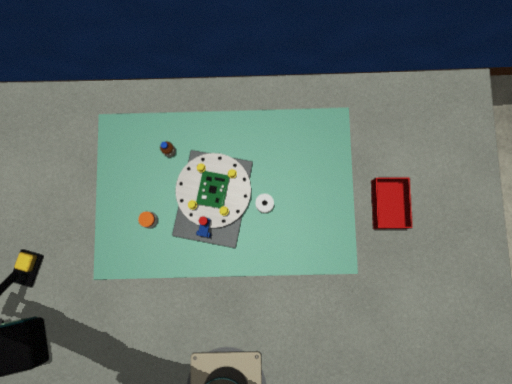

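View pics/s0.png

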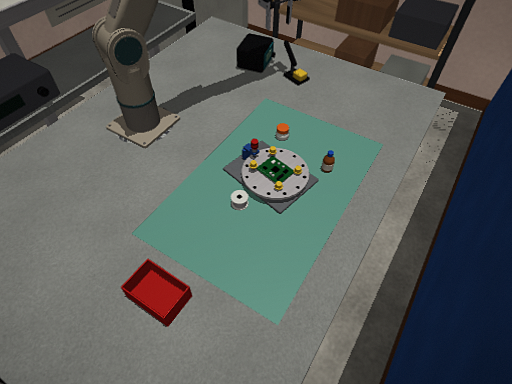

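Top: disc centre about (213,190), caps (201,168), (232,174), (193,204), (224,211), knob (203,221), spool (265,203), pot (147,220), bottle (167,149). Scene: caps (272,151), (254,164), (297,170), (279,186), knob (255,143).

Run:
```python
from h import *
out=[]
for n,f in(('top','t0.png'),('scene','s0.png')):
    c=np.load('pics/'+f+'.npz');p=c['pixels'];hsv=cv2.cvtColor(p,cv2.COLOR_RGB2HSV)
    x0,y0,x1,y1=(170,145,260,245) if n=='top' else (225,130,325,210)
    for nm,lo,hi in(('yel',(20,130,90),(35,255,255)),('red',(0,150,60),(6,255,255)),('red2',(172,150,60),(180,255,255))):
        m=cv2.inRange(hsv,lo,hi);k=np.zeros_like(m);k[y0:y1,x0:x1]=m[y0:y1,x0:x1]
        N,L,S,C=cv2.connectedComponentsWithStats(k)
        for i in range(1,N):
            if S[i,4]<4: continue
            ys,xs=np.where(L==i);W=world(c,np.c_[xs,ys])
            print(n,nm,C[i].round(1),S[i],'depth med',np.median(W,0).round(4),'zmax',W[:,2].max().round(4),'ray@.072/.114',world(c,C[i],.072)[0][:2].round(4),world(c,C[i],.114)[0][:2].round(4))
    cr=p[y0:y1,x0:x1,::-1];cv2.imwrite(f'pics/{n}_crop.png',cv2.resize(cr,None,fx=6,fy=6,interpolation=cv2.INTER_CUBIC))
```

```text
top yel [200.6 167.7] [197 164   8   9  55] depth med [0.6432 0.0645 0.0636] zmax 0.0688 ray@.072/.114 [0.642 0.064] [0.6338 0.0579]
top yel [231.6 173.6] [228 170   8   8  58] depth med [ 0.6233 -0.0281  0.063 ] zmax 0.0688 ray@.072/.114 [ 0.6219 -0.0281] [ 0.6143 -0.0311]
top yel [192.1 204.4] [188 201   9   8  60] depth med [0.5332 0.0893 0.0734] zmax 0.0801 ray@.072/.114 [0.5326 0.0893] [0.5279 0.0824]
top yel [223.6 210.4] [220 206   9   9  58] depth med [ 0.5127 -0.0029  0.0744] zmax 0.0801 ray@.072/.114 [ 0.5128 -0.0031] [ 0.5088 -0.0069]
top red [202.8 220.3] [199 217   8   8  50] depth med [0.4829 0.0518 0.1133] zmax 0.1191 ray@.072/.114 [0.4853 0.058 ] [0.4822 0.0521]
scene yel [272.2 149.6] [268 146   9   8  43] depth med [0.5366 0.0878 0.0754] zmax 0.0796 ray@.072/.114 [0.5362 0.0873] [0.5557 0.05  ]
scene yel [253.1 164. ] [250 160   7   9  42] depth med [ 0.5175 -0.0057  0.0764] zmax 0.0813 ray@.072/.114 [ 0.5168 -0.0055] [ 0.5372 -0.0385]
scene yel [297.5 169.8] [293 166   9   8  48] depth med [0.6506 0.0619 0.0589] zmax 0.0705 ray@.072/.114 [0.654  0.0518] [0.6681 0.0161]
scene yel [278.6 184.9] [275 181   8   9  49] depth med [ 0.6305 -0.031   0.0651] zmax 0.0711 ray@.072/.114 [ 0.6339 -0.0381] [ 0.6489 -0.0696]
scene red [254.1 141. ] [251 139   7   5  30] depth med [0.4845 0.0513 0.1146] zmax 0.1173 ray@.072/.114 [0.4609 0.0893] [0.484  0.0519]
scene red [253.9 146.1] [251 145   7   4  14] depth med [0.4888 0.0439 0.1   ] zmax 0.1065 ray@.072/.114 [0.4739 0.0677] [0.4963 0.0312]
```

View pics/scene_crop.png

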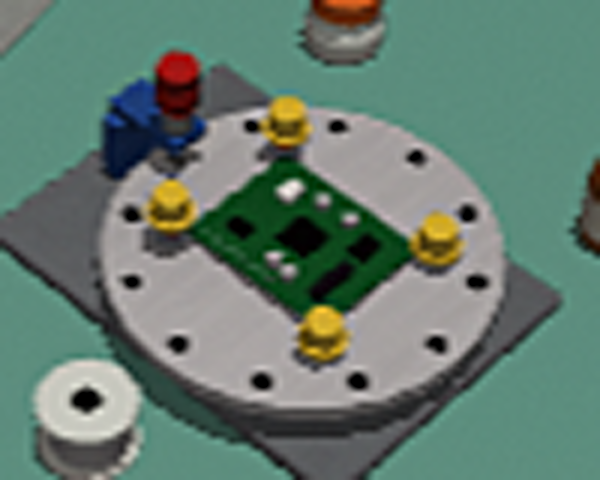

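The two caps on the plunger side are up (z ≈ 0.074 against 0.063). Holder centre is about (0.578, 0.030), yaw −12.5°. Knob (0.482, 0.052), cap A (0.533, 0.089), cap B (0.512, −0.004), and these fit the given layout within about 2 mm. Going above cap A with the fingers closed.

```bash
python3 -m creep '[[0,0.281,-0.51,-0.02,0,0,0.18],[0,0.281,-0.51,-0.02,0,0,0.18],[0,0.281,-0.51,-0.02,0,0,0.18],[0,0.281,-0.51,-0.02,0,0,0.18],[0,0.281,-0.51,-0.02,0,0,0.18],[0,0.281,-0.51,-0.02,0,0,0.18],[0,0.281,-0.51,-0.02,0,0,0.18],[0,0.281,-0.51,-0.02,0,0,0.18],[0,0.281,-0.51,-0.02,0,0,0.18],[0,0.281,-0.51,-0.02,0,0,0.18],[0,0.281,-0.51,-0.02,0,0,0.18],[0,0.281,-0.51,-0.02,0,0,0.18],[0,0.281,-0.51,-0.02,0,0,0.18],[0,0.281,-0.51,-0.02,0,0,0.18],[0,0.281,-0.51,-0.02,0,0,0.18],[0,0.281,-0.51,-0.02,0,0,0.18],[0,0.281,-0.51,-0.02,0,0,0.18],[0,0.281,-0.51,-0.02,0,0,0.18],[0,0.281,-0.51,-0.02,0,0,0.18],[0,0.281,-0.51,-0.02,0,0,0.18]]' 30
```

```text
clock: 1.77
tool_pos: [0.5329, 0.0906, 0.1855]
ee_rot: [[-0.0, -0.977, 0.214], [0.0, 0.214, 0.977], [-1.0, 0.0, 0.0]]
wrist_force: [0.2, -0.3, 0.4]
width: 0.0002
```

```bash
python3 -m creep '[[0,0,-0.001,-0.03,0,0,0],[0,0,-0.001,-0.06,0,0,0],[0,0,-0.001,-0.085,0,0,0],[0,0,-0.001,-0.098,0,0,0],[0,0,-0.001,-0.102,0,0,0],[0,0,-0.001,-0.106,0,0,0],[0,0,-0.001,-0.109,0,0,0],[0,0,-0.001,-0.111,0,0,0],[0,0,-0.001,-0.111,0,0,0]]'
python3 -c "
from h import *
c=snap('scene','s1.png')
cv2.imwrite('pics/s1c.png',cv2.resize(c['pixels'][100:220,215:335,::-1],None,fx=5,fy=5,interpolation=2))"
```

```text
clock: 2.52
tool_pos: [0.534, 0.0885, 0.0752]
ee_rot: [[0.001, -0.976, 0.217], [0.001, 0.217, 0.976], [-1.0, -0.001, 0.001]]
wrist_force: [0.6, -0.6, -0.2]
width: 0.0003
```

View pics/s1c.png

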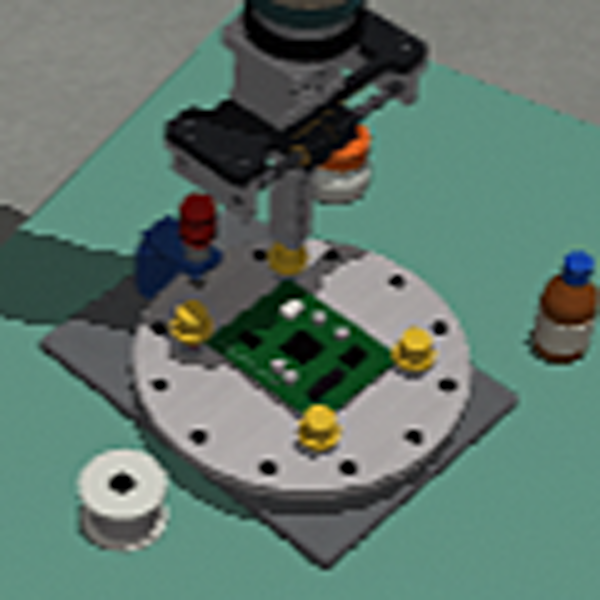

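The fingers are centred over cap A (crop 288,255). Cap B (192,322) is still up, with its post showing. Press on down.

```bash
python3 -m creep '[[0,-0.001,0,-0.003,0,0,0],[0,-0.001,0,-0.005,0,0,0],[0,-0.001,0,-0.007,0,0,0],[0,-0.001,0,-0.008,0,0,0]]'; python3 -m creep '[[0,0,0,-0.001,0,0,0],[0,0,0,-0.002,0,0,0],[0,0,0,-0.002,0,0,0]]'
```

```text
clock: 2.9
tool_pos: [0.534, 0.0882, 0.0669]
ee_rot: [[0.003, -0.976, 0.217], [0.001, 0.217, 0.976], [-1.0, -0.003, 0.001]]
wrist_force: [3.2, 0.2, 4.2]
width: 0.0003
clock: 3.15
tool_pos: [0.534, 0.0882, 0.0661]
ee_rot: [[0.003, -0.976, 0.217], [0.001, 0.217, 0.976], [-1.0, -0.003, 0.001]]
wrist_force: [1.0, -0.5, 15.6]
width: 0.0006
```

Cap A is at its hard stop (z 0.066, 15.6 N). Now cap B.

```bash
python3 -m creep '[[0,0,0,0.03,0,0,0],[0,0,0,0.06,0,0,0],[0,-0.009,-0.035,0.06,0,0,0],[0,-0.018,-0.07,0.06,0,0,0],[0,-0.021,-0.092,0.06,0,0,0],[0,-0.021,-0.092,0.045,0,0,0],[0,-0.021,-0.092,0.025,0,0,0],[0,-0.021,-0.092,0.015,0,0,0],[0,-0.021,-0.092,0.012,0,0,0],[0,-0.021,-0.092,0.009,0,0,0],[0,-0.021,-0.092,0.006,0,0,0],[0,-0.021,-0.092,0.004,0,0,0],[0,-0.021,-0.092,0.002,0,0,0],[0,-0.021,-0.092,0.001,0,0,0]]'; python3 -m creep '[[0,0,0,-0.001,0,0,0],[0,0,0,-0.001,0,0,0]]'
```

```text
clock: 4.32
tool_pos: [0.511, -0.0037, 0.0661]
ee_rot: [[-0.001, -0.976, 0.217], [0.0, 0.217, 0.976], [-1.0, 0.001, -0.0]]
wrist_force: [-5.3, -0.9, 20.1]
width: 0.0004
clock: 4.48
tool_pos: [0.511, -0.0037, 0.0661]
ee_rot: [[-0.0, -0.976, 0.217], [0.0, 0.217, 0.976], [-1.0, 0.0, 0.0]]
wrist_force: [-5.3, -1.5, 17.6]
width: 0.0005
```

Cap B is at its stop too. Rise, open, move over the knob and check all four caps.

```bash
python3 -m creep '[[0,0,0,0.035,0,0,0],[0,0,0,0.075,0,0,0],[0.06,0,0,0.105,0,0,0],[0.06,-0.015,0.028,0.105,0,0,0],[0.06,-0.0295,0.056,0.105,0,0,0],[0.06,-0.0295,0.056,0.105,0,0,0],[0.06,-0.0295,0.056,0.105,0,0,0]]'
python3 - <<'E'
from h import *
c=snap('scene','s2.png');t=snap('top','t2.png')
cv2.imwrite('pics/s2c.png',cv2.resize(c['pixels'][100:220,215:335,::-1],None,fx=5,fy=5,interpolation=2))
for c in(c,t):
    m=cv2.inRange(cv2.cvtColor(c['pixels'],cv2.COLOR_RGB2HSV),(20,130,70),(35,255,255))
    N,L,S,C=cv2.connectedComponentsWithStats(m)
    for i in range(1,N):
        if S[i,4]>8:
            ys,xs=np.where(L==i);print(C[i].round(1),S[i,4],np.median(world(c,np.c_[xs,ys]),0).round(4))
print(get_obs()['tool_pos'])
E
```

```text
clock: 5.07
tool_pos: [0.4823, 0.0544, 0.1701]
ee_rot: [[0.002, -0.977, 0.213], [0.001, 0.213, 0.977], [-1.0, -0.002, 0.002]]
wrist_force: [0.3, -0.5, -0.5]
width: 0.0302
[299.5  74.3] 127 [0.3848 0.583  0.0364]
[272.  152.1] 50 [0.5371 0.0867 0.0599]
[253.  166.5] 53 [ 0.517  -0.0073  0.0587]
[297.4 169.9] 53 [0.6498 0.0619 0.0602]
[278.4 185.1] 58 [ 0.6294 -0.0323  0.0636]
[200.6 167.6] 54 [0.6433 0.0653 0.0635]
[231.6 173.6] 58 [ 0.6239 -0.0281  0.0626]
[ 24.2 261.6] 293 [0.3774 0.5916 0.0385]
[0.48289862 0.0518569  0.16965721]
```

View pics/s2c.png

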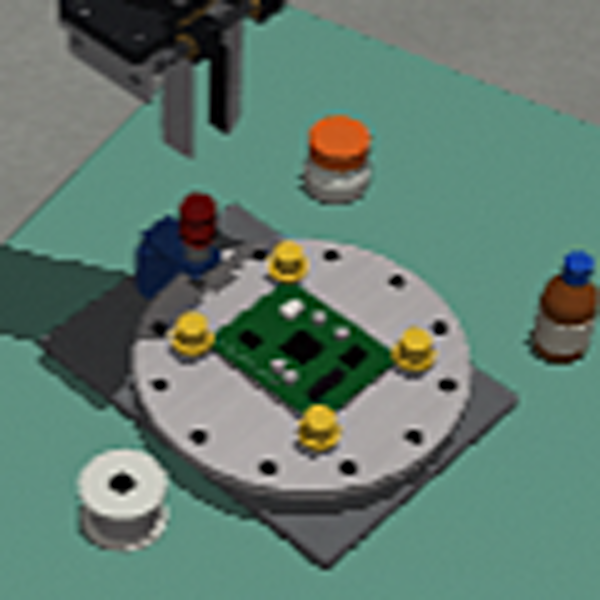

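All four caps are now level (depth z 0.059–0.064 each), with the fingers (crop 180,150 and 225,130) above the knob (198,215). Descend open, then close.

```bash
python3 -m creep '[[0.06,-0.001,0,0,0,0,0],[0.06,-0.001,0,0,0,0,0],[0.06,-0.001,0,0,0,0,0],[0.06,-0.001,0,0,0,0,0],[0.06,-0.001,0,-0.02,0,0,0],[0.06,-0.001,0,-0.04,0,0,0],[0.06,-0.001,0,-0.06,0,0,0],[0.06,-0.001,0,-0.075,0,0,0],[0.06,-0.001,0,-0.085,0,0,0],[0.06,-0.001,0,-0.085,0,0,0]]'
python3 -c "
from h import *
c=snap('scene','s3.png')
cv2.imwrite('pics/s3c.png',cv2.resize(c['pixels'][100:190,215:305,::-1],None,fx=6,fy=6,interpolation=2))"
```

```text
clock: 6.0
tool_pos: [0.4795, 0.0515, 0.0826]
ee_rot: [[-0.004, -0.976, 0.217], [-0.001, 0.217, 0.976], [-1.0, 0.004, -0.001]]
wrist_force: [0.3, 0.2, -0.4]
width: 0.06
```

View pics/s3c.png

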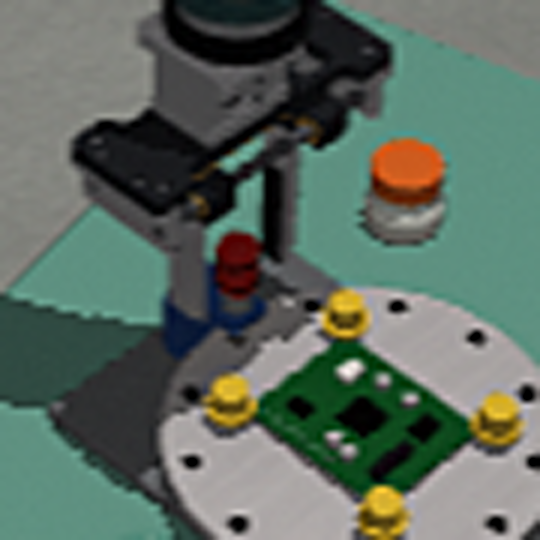

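The knob (238,262) sits between the two fingers (185,270 and 280,230), clear of the caps. Close at 40 N.

```bash
python3 -m creep '[[0.02,0.002,0,0,0,0,0],[0.02,0.002,0,0,0,0,0],[0.02,0.002,0,0,0,0,0],[0.02,0.002,0,0,0,0,0],[0.01,0.002,0,0,0,0,0],[0.01,0.002,0,0,0,0,0],[0.01,0.002,0,0,0,0,0],[0.01,0.002,0,0,0,0,0]]' 40
```

```text
clock: 6.72
tool_pos: [0.483, 0.0518, 0.0848]
ee_rot: [[0.0, -0.976, 0.217], [-0.0, 0.217, 0.976], [-1.0, -0.0, -0.0]]
wrist_force: [-0.1, -0.6, 4.4]
width: 0.0242
```

Gripped (24 mm, and the knob is 25). Pull straight up.

```bash
python3 -m creep '[[0.01,0,0,0.002,0,0,0],[0.01,0,0,0.004,0,0,0],[0.01,0,0,0.006,0,0,0],[0.01,0,0,0.008,0,0,0],[0.01,0,0,0.01,0,0,0],[0.01,0,0,0.012,0,0,0],[0.01,0,0,0.014,0,0,0],[0.01,0,0,0.014,0,0,0]]'; python3 -m creep '[[0.01,0,0,0.001,0,0,0],[0.01,0,0,0.0015,0,0,0],[0.01,0,0,0.0015,0,0,0],[0.01,0,0,0.0015,0,0,0]]'
```

```text
clock: 7.38
tool_pos: [0.4829, 0.0518, 0.0986]
ee_rot: [[0.0, -0.976, 0.217], [-0.0, 0.217, 0.976], [-1.0, -0.0, -0.0]]
wrist_force: [2.2, -1.7, -10.0]
width: 0.0242
clock: 7.72
tool_pos: [0.4829, 0.0518, 0.0999]
ee_rot: [[0.0, -0.976, 0.217], [-0.0, 0.217, 0.976], [-1.0, -0.0, -0.0]]
wrist_force: [3.4, -1.9, -9.7]
width: 0.0242
```

```bash
python3 -m creep '[[0.01,0,0,0.0005,0,0,0],[0.01,0,0,0.001,0,0,0],[0.01,0,0,0.001,0,0,0],[0.01,0,0,0.001,0,0,0]]'
python3 - <<'E'
from h import *
c=snap('scene','s4.png');a=np.load('pics/s2.png.npz')
for q in(a,c):
    m=cv2.inRange(cv2.cvtColor(q['pixels'],cv2.COLOR_RGB2HSV),(0,150,40),(6,255,255));m[:130]=0;m[160:]=0;m[:,:240]=0;m[:,270:]=0
    ys,xs=np.where(m>0);W=world(q,np.c_[xs,ys])
    print(ys.min(),ys.max(),xs.mean(),np.percentile(W,[10,50,95],axis=0).round(4).tolist())
m=cv2.inRange(cv2.cvtColor(c['pixels'],cv2.COLOR_RGB2HSV),(20,130,50),(35,255,255))
N,L,S,C=cv2.connectedComponentsWithStats(m)
for i in range(1,N):
    if S[i,4]>8:
        ys,xs=np.where(L==i);print(C[i].round(1),S[i,4],np.median(world(c,np.c_[xs,ys]),0).round(4))
cv2.imwrite('pics/s4c.png',cv2.resize(c['pixels'][100:190,215:305,::-1],None,fx=6,fy=6,interpolation=2))
E
```

```text
clock: 8.05
tool_pos: [0.4829, 0.0518, 0.1]
ee_rot: [[-0.0, -0.976, 0.217], [-0.0, 0.217, 0.976], [-1.0, 0.0, -0.0]]
wrist_force: [5.9, -2.4, -21.0]
width: 0.025
139 149 253.98305084745763 [[0.4765, 0.0415, 0.0941], [0.487, 0.0459, 0.1096], [0.4951, 0.0588, 0.1168]]
135 146 255.5 [[0.4829, 0.0444, 0.1122], [0.4904, 0.0495, 0.1279], [0.4962, 0.0634, 0.1325]]
[299.5  74.5] 134 [0.3841 0.5845 0.0351]
[271.9 152.3] 51 [0.5366 0.0849 0.0595]
[252.8 166.5] 57 [ 0.5172 -0.007   0.0589]
[297.3 169.9] 54 [0.65   0.0607 0.0589]
[278.4 185.1] 58 [ 0.6308 -0.0319  0.062 ]
```

View pics/s4c.png

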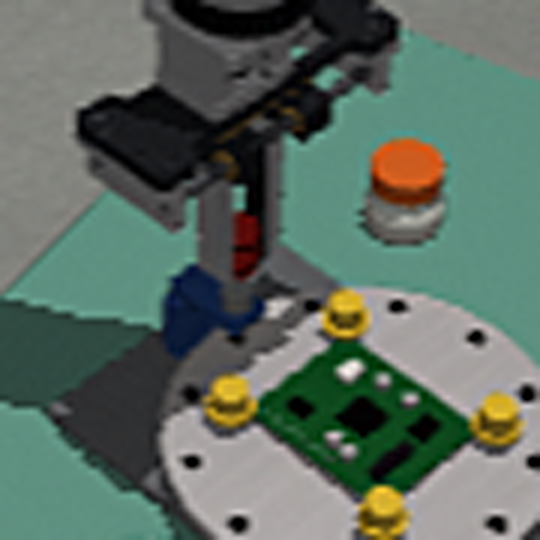

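The knob (243,245) has risen about 16 mm by camera and 15 mm by the arm. It is on its stop, since the force jumped from 10 to 21 N with no travel. I'll ease off 0.5 mm, firm the grip and check that it holds steady.

```bash
python3 -m creep '[[0.01,0,0,-0.0005,0,0,0],[0.01,0,0,-0.0005,0,0,0],[0.01,0,0,-0.0005,0,0,0],[0.01,0,0,-0.0005,0,0,0],[0.01,0,0,-0.0005,0,0,0],[0.01,0,0,-0.0005,0,0,0]]' 50; python3 -m creep '[[0.01,0,0,0,0,0,0],[0.01,0,0,0,0,0,0],[0.01,0,0,0,0,0,0],[0.01,0,0,0,0,0,0],[0.01,0,0,0,0,0,0],[0.01,0,0,0,0,0,0],[0.01,0,0,0,0,0,0],[0.01,0,0,0,0,0,0],[0.01,0,0,0,0,0,0],[0.01,0,0,0,0,0,0],[0.01,0,0,0,0,0,0],[0.01,0,0,0,0,0,0]]'
```

```text
clock: 8.6
tool_pos: [0.4829, 0.0518, 0.1]
ee_rot: [[-0.0, -0.976, 0.217], [-0.0, 0.217, 0.976], [-1.0, 0.0, -0.0]]
wrist_force: [5.1, -3.1, -17.9]
width: 0.0243
clock: 9.6
tool_pos: [0.4829, 0.0518, 0.1]
ee_rot: [[-0.0, -0.976, 0.217], [-0.0, 0.217, 0.976], [-1.0, 0.0, -0.0]]
wrist_force: [4.7, -2.5, -18.0]
width: 0.0243
```

Pose and force stayed steady for 1 s. Handing in.

```bash
python3 -c "
from plant import *
print(finish_job()); o=get_obs(); print(o['clock'],o['tool_pos'],o['wrist_force'],o['width'])"
```

```text
the job is handed in; nothing more can be done
None
the job is handed in; nothing more can be done
```

All four caps are pressed down, and the job is handed in with the gripper holding the red knob up at its stop. The hand-in gave no verdict.

- **Caps:** I pressed home the two caps on the plunger side. Each met its hard stop at a tip height of 66 mm with about 16–20 N. Afterwards the camera showed all four caps level, and they still were with the knob raised.
- **Plunger:** I then gripped the knob and pulled it straight up. The arm rose 15 mm and the camera showed about 16 mm. At the top the force jumped from 10 to 21 N with no further travel, so it was on its stop.
- **Final hold:** I eased off 0.5 mm and raised the grip to 50 N. The tool height (100 mm), a pull of about 18 N and a finger opening of 24 mm all stayed steady for the last second before hand-in.
- **Bystanders:** The arm's path kept clear of the spool, bottle, pot and bin. I did not measure their positions again at the end.
- **Disagreements:** Wrist force read about 0 N partway down the first cap, where about 4 N was expected. The cap's final height and force were right. The 1 mm gap between the arm and camera readings of the knob's rise is within camera accuracy.

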